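Run the rotor nut onto the centrifuge spindle

TASK

The loaded rotor is in the bench centrifuge but its blue wing nut is lying on the bench: fit the nut on the rotor spindle. Set it square on the spindle with its wing in line with the centrifuge's front-to-back direction, turn it backward (anticlockwise) until you feel it drop into the thread start, then run it on clockwise until it sits fully down on the rotor seat, and let go. Leave everything else on the bench where it is.

Things in the scene. Friction and masses are not known exactly. Their poses are not given: they have to be found in the camera images.
- centrifuge: Bench centrifuge, white and blue, fixed; body 190 x 190 x 87 mm, origin under its centre, x its front-to-back axis (front panel at -x, blue lid folded open at +x), z up. In it lies an aluminium rotor 128 mm across, locked: it cannot be turned, but at what angle its thread stands differs each time and is not told.
- spindle_seat (a point): Centre of the rotor's seat, the flat round face, 52 mm across, 104 mm above the bench, on which the nut's rim must end up. Axes as the centrifuge's. All the rest of the rotor and the guard ring around it is lower; only the spindle is higher.
- spindle_top (a point): Top of the upright steel spindle, 24 mm above the seat: tapered nose 11 to 20 mm across, below it a brass right-hand two-start thread 31 mm across, 18 mm of travel per turn. The nut set on it with its wing parallel to the centrifuge's x axis (within 8 degrees) rests on top of the thread, its rim 11 to 15 mm above the seat; pushing does not help.
- nut_center (a point): Blue rotor nut, loose, open end down on the bench, 58 mm tall, about 130 g. This point: on its axis, half-way up, 29 mm above its rim. Lower 30 mm: round skirt 44 mm across, bore 36 mm. Inside, 5 mm above the rim, two pins point inward from +x and -x and run in the thread; half a turn makes no difference. Seated, this point is 29 mm above the seat.
- nut_wing (a point): Centre of the nut's wing: a flat bar on top of the skirt, 50 mm long (x), 14 mm thick (y), 28 mm tall, white stripe on top; grip it across y with the fingertips above the skirt. On the thread, clockwise meets stops at first; anticlockwise it climbs 3 mm per rad and after an unknown 25 to 80 degrees drops 5 to 8 mm (rim then 6 to 9 mm above the seat).
- nut: The same nut; origin at the centre of its rim. The drop must be felt: its slot is some 30 degrees wide, and past it turning back meets a hard stop. From there clockwise runs it down 3 mm per rad with about 1.5 mm of play: 140 to 200 degrees until the rim is on the seat and it comes up tight. It turns easily and stays where it is let go.
- tube_rack: Bystander: blue block rack with 15 holes, 90 x 130 x 35 mm. Origin at the centre of its underside.
- tip_rack: Bystander: orange pipette-tip rack, 85 x 60 x 45 mm. Origin at the centre of its underside.
- tip_box: Bystander: green box with a clear lid, 75 x 110 x 56 mm. Origin at the centre of its underside.
- reagent: Bystander: amber bottle, 56 mm across, 120 mm tall. Origin at the centre of its underside.
- timer: Bystander: yellow bench timer, 60 x 70 x 18 mm. Origin at the centre of its underside.
- adaptor: Bystander: small grey plastic ring, 26 mm across, 14 mm high. Origin at the centre of its underside.
- pipette: Bystander: white pipette lying flat, about 270 mm long. Origin at the centre of its underside.
- spray: Bystander: clear bottle with a green cap, 60 mm across, 170 mm tall. Origin at the centre of its underside.
Mind the look-alikes: they are no part of the job. Leave any green or turquoise look-alike of the nut alone.

How it is judged:
By the outcome, as a careful person would: the job done as asked, in the order asked, and still so for the second after the job is handed in, with the robot touching nothing.
It also fails if it takes over 64 s, if anything falls off the work surface, if the arm or the gripper's body presses on something with over 40 N, if the wrist force passes 120 N, or if a joint passes its speed limit or range.

ROBOT

A 6-joint arm with a two-finger parallel gripper is mounted at the origin on the work surface. World frame = base frame: x ahead of the robot, y to its left, z up, the work surface at z = 0. Lengths are in m, angles in rad, forces in N, time in s.
With the tool pointing down it reaches from about 0.25 to 0.775 m from the base axis. Payload 4 kg.
Tool frame: the origin (TCP) lies at the very end of the fingers, on their centre line; the grasp point (between the pads) lies 19 mm behind it; z points along the fingers, y is the line along which they close (so a half turn about z gives the same grasp; the last joint's range is limited). The gripper opens to 85 mm and grips with 20 to 120 N. Pads are 22 mm wide; open, the fingers measure 114 mm over their backs; the gripper's body (76 mm by 85 mm) begins 54 mm behind the grasp point. The pads swing forward as they close: fully open they stand 13 mm farther back than shut.
Start: joints at [-1.277, 0.087, 1.371, -0, 1.684, -0.103], TCP at [0.213, -0.507, 0.231] pointing down, gripper open.
Joint ranges: [-3.1, 3.1], [-0.76, 2.03], [0.27, 2.55], [-1.08, 4.22], [0.17, 2.65], [-2.57, 2.57]. Speed limits (rad/s): [2.79, 2.79, 3.14, 3.14, 3.14, 3.14].

INTERFACE

Orientations are given as a rotation vector (axis times angle).
In Python, from plant import monitor, camera, job gives the robot as it stands.
- The arm moves only by the tool arm_command, never from a script. Its argument "rows" is a list that holds one entry, the list of rows, each a list of 5 numbers: the closure in counts, from 0 (fully open) to 255 (shut), then the shift along the tool's x, y, z in mm, then the turn about the tool's z in degrees. In form: [[[jaw, x, y, z, roll], ...]]. A call has 1 to 10 rows; each row is the pose to reach, as a shift and turn from the pose commanded when the call began, along the tool's axes at that moment; what a row does not reach only later rows make up. A row lasts 1/8 s, in which the tool goes at most 62.5 mm and 10.7 degrees, less where a joint would pass 70% of its speed; a pose out of reach is approached as far as the arm can. A call with a gripper value outside its range is refused whole. The fingers move at their own pace and stop on an object; the grip force is fixed at half the most. Time passes only in rows, so rows that repeat a pose let the fingers close. It gives the time, the measured TCP pose, the force, the opening and the grip force at its end, in the units of the state.
- monitor.read_state(): the state, without advancing time (a new reading comes with each control period).
- camera(name): name is "side" or "top" or "wrist"; returns a dict with "image" (400x640x3 uint8, red, green, blue), "camera_matrix" (3x3 intrinsics, pixels), "R" (3x3) and "t" (3): a world point X has camera coordinates R X + t. Camera axes: x right, y down, z forward; pixel columns grow to the right and rows downward; lengths in m; the calibration is good to about 2 mm. A picture is of the moment at which its call begins. There is no depth.
- job.hand_in(): hands the job in; it is judged then, once.
The state is a dict: "time_s": time; "q": joint angles; "qd": joint speeds; "joint_efforts": joint torques, N m; "tcp_pos": TCP position; "orientation": TCP orientation; "ft_force": force on the tool from outside, world axes, zero at the start; "ft_torque": the same for the moment, N m; "opening": finger opening in m; "gripper_force": force on a finger pad.
Only numpy, scipy, OpenCV 4.12 (cv2) and the standard library are available. Lean on these libraries where they do the work, as an engineer would, in place of code of your own. Each camera call takes 0.05 s, during which the arm holds its last target. There are 200 camera calls.

## Working session

There is one attempt and no reset: what is moved stays moved. The work goes in short steps, Python scripts to look and compute and a tool call to move; the robot and the scene stay as the last step left them, time stands still between calls to the robot, and variables do not carry over. Pictures are saved under pics/ and viewed, at most 10 in all, crops included, and the job is handed in when it is done.

Besides the shell and the picture viewer there is one more tool, called after "Request:" as a command line: name --argument value ..., lists and objects as JSON in quotes. arm_command: Moves the arm, as the interface text tells. Its arguments: {"type":"object","properties":{"rows":{"type":"array","items":{"type":"array","items":{"type":"array","items":{"type":"number"}}}}},"required":["rows"]}

```bash
mkdir -p pics; ls
python3 - <<'E'
from plant import monitor,camera
import cv2,pickle,numpy as np
s=monitor.read_state()
for k in s: print(k,np.round(s[k],3))
d={}
for n in("top","side"):
    c=camera(n);d[n]=c
    print(n,c["camera_matrix"],(-c["R"].T@c["t"]).round(3),c["R"].round(2))
pickle.dump(d,open("c0.pkl","wb"))
a=np.vstack([d["top"]["image"],d["side"]["image"]])[:,:,::-1]
cv2.imwrite("pics/a.png",cv2.resize(d["top"]["image"][:,:,::-1],(800,500)))
cv2.imwrite("pics/b.png",cv2.resize(d["side"]["image"][:,:,::-1],(800,500)))
E
```

```text
pics
time_s 0.0
q [-1.277  0.088  1.372 -0.     1.684 -0.103]
qd [-0.002 -0.001 -0.002  0.001  0.001 -0.   ]
joint_efforts [-1.0000e-03 -3.5187e+01 -3.1327e+01 -0.0000e+00  1.1000e-02  0.0000e+00]
tcp_pos [ 0.212 -0.507  0.23 ]
orientation [-3.078 -0.619  0.   ]
ft_force [0.039 0.069 0.694]
ft_torque [ 0.003  0.061 -0.059]
gripper_force 0.0
opening 0.085
top [[488.29809746   0.         319.76167738]
 [  0.         488.29809746 195.47332949]
 [  0.           0.           1.        ]] [0.487 0.    1.592] [[-0.01 -1.    0.  ]
 [-1.    0.01 -0.05]
 [ 0.05 -0.   -1.  ]]
side [[422.94675627   0.         329.71902544]
 [  0.         422.94675627 198.00000733]
 [  0.           0.           1.        ]] [ 0.086 -0.982  1.014] [[ 0.91 -0.42  0.01]
 [-0.27 -0.6  -0.75]
 [ 0.32  0.68 -0.66]]
```

View pics/a.png

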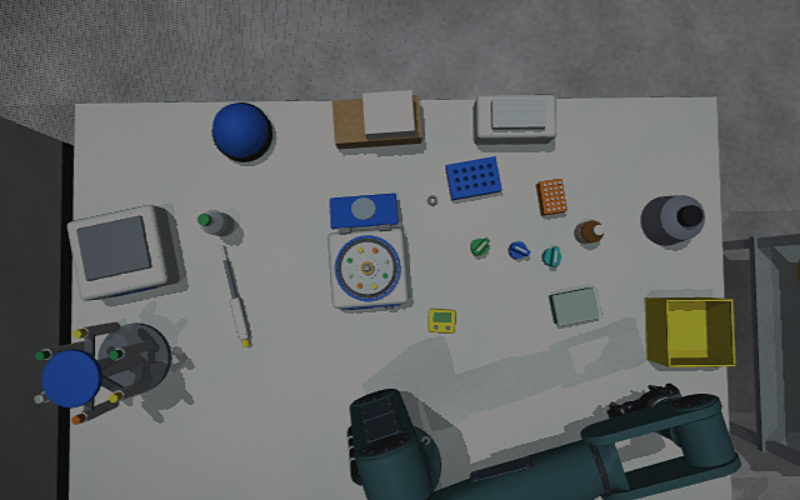

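View pics/b.png

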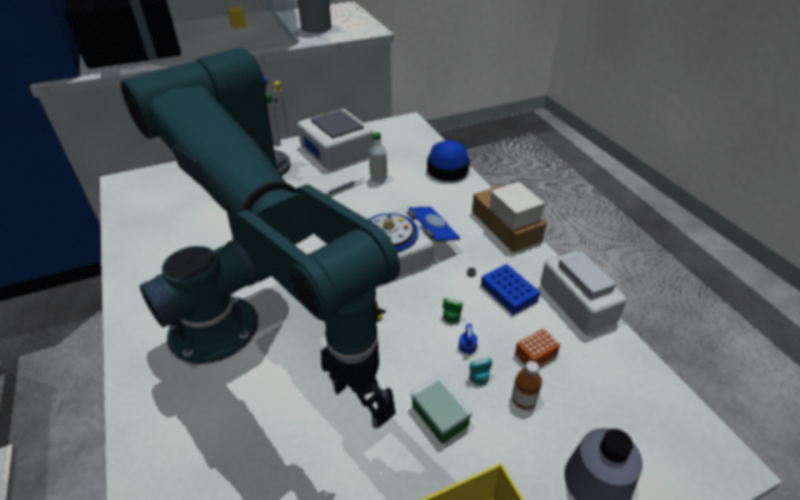

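Top view (800 px scale): the nut candidates are green (480,246), blue (519,251) and turquoise (552,256). Only the one at (519,251) is blue with a white stripe, so it fits. The centrifuge is at about (369,268). Next I measure and confirm with one crop.

```bash
cat > h.py <<'E'
import numpy as np,cv2
def cast(c,uv,z):
    uv=np.atleast_2d(np.float64(uv));K=c["camera_matrix"]
    d=np.c_[uv,np.ones(len(uv))]@np.linalg.inv(K).T@c["R"]
    o=-c["R"].T@c["t"]
    return o+d*((z-o[2])/d[:,2])[:,None]
def proj(c,X):
    p=(c["R"]@np.atleast_2d(X).T).T+c["t"];p=p@c["camera_matrix"].T
    return p[:,:2]/p[:,2:]
E
python3 - <<'E'
import pickle,numpy as np,cv2
from h import *
d=pickle.load(open("c0.pkl","rb"));c=d["top"];im=c["image"]
hsv=cv2.cvtColor(im,cv2.COLOR_RGB2HSV)
blue=cv2.inRange(hsv,(108,120,50),(125,255,255))
x0,y0=395,180
sub=blue.copy();m=np.zeros_like(blue);m[185:215,400:430]=255
ys,xs=np.nonzero(sub&m);print("blue nut px",xs.mean(),ys.mean(),xs.min(),xs.max(),ys.min(),ys.max())
# stripe: bright low-sat pixels inside hull of nut
h=cv2.convexHull(np.c_[xs,ys].astype(np.int32));hm=np.zeros_like(blue);cv2.fillConvexPoly(hm,h,255)
w=(hm>0)&(hsv[:,:,1]<100)&(hsv[:,:,2]>90)
p=np.argwhere(w)[:,::-1];X=cast(c,p,.058)[:,:2];mu=X.mean(0);U,S,V=np.linalg.svd(X-mu)
print("stripe",len(p),mu,"wing deg",np.degrees(np.arctan2(V[0,1],V[0,0])),S)
print("skirt cast",cast(c,[xs.mean(),ys.mean()],.03))
# lid blue rect, ring
n,l,st,ce=cv2.connectedComponentsWithStats(blue)
for i in range(1,n):
    if st[i,4]>60 and 255<ce[i][0]<335: 
        r=cv2.minAreaRect(np.argwhere(l==i)[:,::-1].astype(np.float32));print(st[i],ce[i].round(1),r,cast(c,ce[i],.09).round(4))
a=cv2.resize(im[140:255,258:450,::-1],None,fx=4.1,fy=4.1,interpolation=cv2.INTER_CUBIC);print(a.shape)
cv2.imwrite("pics/c.png",a)
E
```

```text
blue nut px 414.5985401459854 199.85401459854015 408 423 193 206
stripe 24 [ 0.54478566 -0.31210736] wing deg -131.47611632115752 [0.05242106 0.03317163]
skirt cast [[ 0.54506808 -0.31009287  0.03      ]]
[ 264  155   55   28 1042] [290.8 168.9] ((290.691162109375, 168.48529052734375), (24.696273803710938, 53.61085510253906), 85.60128784179688) [[0.6434 0.0822 0.09  ]]
[268 188  53  53 313] [293.9 214.2] ((293.7500305175781, 214.25001525878906), (52.32590103149414, 51.61879348754883), 45.0) [[0.5034 0.0741 0.09  ]]
(471, 787, 3)
```

View pics/c.png

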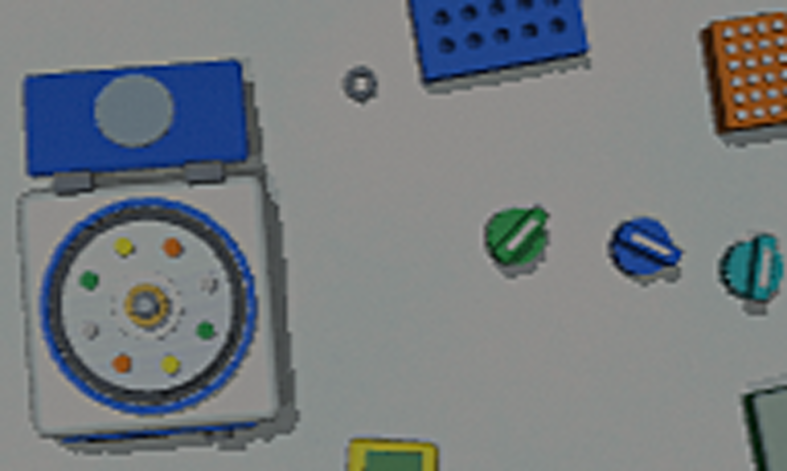

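The crop confirms the blue wing nut at (645,247), with its white stripe sloping about 28° down to the right. The green nut is at (516,237), the turquoise one at (752,266), and the spindle at (148,304). I'll move above the blue nut for a closer look with the wrist camera.

Request:
arm_command --rows '[[[0,55,-7,0,-6],[0,110,-15,0,-12],[0,165,-22,0,-18],[0,220,-30,0,-24],[0,275,-37,0,-30],[0,330,-45,0,-36],[0,382,-52,0,-38],[0,382,-52,0,-38],[0,382,-52,0,-38]]]'

```text
time_s: 1.23
tcp_pos: [0.5444, -0.3117, 0.2305]
orientation: [-2.71, -1.588, 0.002]
ft_force: [-1.4, -0.4, -0.7]
opening: 0.0854
gripper_force: 0.0
```

```bash
cat > look.py <<'E'
import sys,pickle,cv2
from plant import camera,monitor
n=sys.argv[2];c=camera(n);c["state"]=monitor.read_state();pickle.dump(c,open(sys.argv[1]+".pkl","wb"))
cv2.imwrite("pics/%s.png"%sys.argv[1],c["image"][:,:,::-1])
s=c["state"];print(s["time_s"],s["tcp_pos"],s["orientation"],s["q"],-c["R"].T@c["t"])
E
python3 look.py w1 wrist
```

```text
1.275 [ 0.5439614  -0.31220266  0.23090955] [-2.71085217e+00 -1.58656954e+00  1.59910527e-03] [-6.11052169e-01  2.61401585e-01  1.17070425e+00 -6.87855351e-04
  1.71044374e+00 -9.93816745e-02] [ 0.58428939 -0.24174947  0.373489  ]
```

View pics/w1.png

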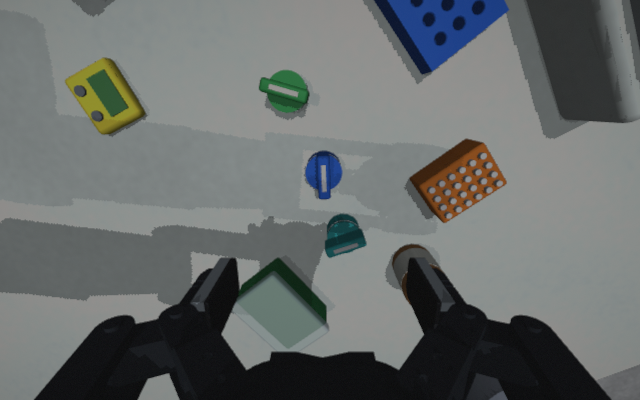

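The wrist view shows the blue nut at (323,175) with its stripe nearly vertical in the image. Green is at (285,92) and turquoise at (345,236).

```bash
cat > nut.py <<'E'
import sys,pickle,cv2,numpy as np
from h import *
from scipy.spatial.transform import Rotation as Ro
c=pickle.load(open(sys.argv[1],"rb"));im=c["image"];zs=float(sys.argv[2]);x0,x1,y0,y1=map(int,sys.argv[3:7])
hsv=cv2.cvtColor(im,cv2.COLOR_RGB2HSV);m=cv2.inRange(hsv,(108,120,40),(125,255,255))
k=np.zeros_like(m);k[y0:y1,x0:x1]=255;m&=k
n,l,st,ce=cv2.connectedComponentsWithStats(m);i=1+st[1:,4].argmax();p=np.argwhere(l==i)[:,::-1].astype(np.int32)
hm=np.zeros_like(m);cv2.fillConvexPoly(hm,cv2.convexHull(p),255)
w=((hm>0)&(hsv[:,:,1]<90)&(hsv[:,:,2]>100)).astype(np.uint8)
n,l,st,ce=cv2.connectedComponentsWithStats(w);i=1+st[1:,4].argmax();q=np.argwhere(l==i)[:,::-1].astype(np.float32)
X=cast(c,q,zs)[:,:2].astype(np.float32);(cx,cy),wh,_=cv2.minAreaRect(X*1000)
V=np.linalg.svd(X-X.mean(0))[2][0];ang=np.degrees(np.arctan2(V[1],V[0]))%180
print("stripe px",q.mean(0),len(q),"world mm",cx,cy,"size",wh,"ang",ang)
s=c["state"];R=Ro.from_rotvec(s["orientation"]).as_matrix();yaw=np.degrees(np.arctan2(R[1,0],R[0,0]))
dl=R.T@(np.array([cx/1000,cy/1000,zs])-s["tcp_pos"])*1000
print("tool yaw",yaw,"shift in tool mm",dl,"tilt",R[:,2].round(4),"roll needed",((yaw-ang+90)%180-90))
E
python3 nut.py w1.pkl .058 295 350 145 208
```

```text
stripe px [323.34848 177.87878] 132 world mm 546.9990234375 -309.19390869140625 size (29.62095069885254, 5.466858386993408) ang 63.599815
tool yaw 60.67799008694919 shift in tool mm [  4.21164923   1.3513288  172.90583427] tilt [-0.0012 -0.     -1.    ] roll needed -2.92182528170315
```

Request:
arm_command --rows '[[[0,3,1,50,-3],[0,3,1,100,-3],[0,3,1,130,-3],[0,3,1,130,-3]]]'

```text
time_s: 1.78
tcp_pos: [0.544, -0.3094, 0.0979]
orientation: [-2.664, -1.652, 0.005]
ft_force: [0.5, -0.2, -0.3]
opening: 0.0852
gripper_force: 0.0
```

```bash
python3 look.py w2 wrist; python3 nut.py w2.pkl .058 260 400 100 330
```

```text
1.825 [ 0.54565373 -0.31025323  0.10076599] [-2.66820709e+00 -1.65490730e+00  1.64104652e-03] [-6.07179295e-01  3.16418171e-01  1.36187986e+00 -2.29989093e-04
  1.46539799e+00 -1.46685050e-01] [ 0.58101525 -0.23815421  0.24093738]
stripe px [326.4683  227.44713] 331 world mm 547.2763671875 -309.5518493652344 size (30.063257217407227, 4.826738357543945) ang 63.67891
tool yaw 63.617018415120135 shift in tool mm [ 1.34590382  1.23236742 42.76358574] tilt [-0.0019  0.001  -1.    ] roll needed -0.06189088663768416
```

View pics/w2.png

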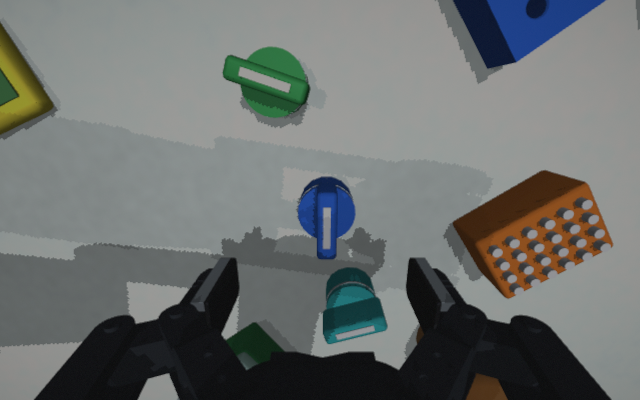

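The blue nut is centred between the fingers at (326,215), and the others are clear of them. I'll descend and grip.

Request:
arm_command --rows '[[[0,1,1,30,0],[0,1,1,55,0],[0,1,1,66,0],[0,1,1,66,0],[255,1,1,66,0],[255,1,1,66,0],[255,1,1,66,0],[255,1,1,66,0],[255,1,1,66,0],[255,1,1,66,0]]]'

```text
time_s: 3.08
tcp_pos: [0.5485, -0.3092, 0.0357]
orientation: [2.668, 1.658, 0.0]
ft_force: [-0.9, 0.7, 2.0]
opening: 0.0128
gripper_force: 59.2
```

Request:
arm_command --rows '[[[255,0,0,-10,0],[255,0,0,-50,0],[255,0,0,-100,0],[255,0,0,-150,0],[255,0,0,-200,0],[255,0,0,-200,0],[255,0,0,-200,0]]]'

```text
time_s: 3.95
tcp_pos: [0.5482, -0.3089, 0.2346]
orientation: [-2.667, -1.658, 0.001]
ft_force: [1.2, -0.6, -2.1]
opening: 0.0132
gripper_force: 59.0
```

```bash
python3 look.py w3 wrist; python3 nut.py w3.pkl .259 150 500 0 400
python3 - <<'E'
import pickle,numpy as np,cv2
from h import *
c=pickle.load(open("c0.pkl","rb"))["top"];im=c["image"]
hsv=cv2.cvtColor(im,cv2.COLOR_RGB2HSV)
blue=cv2.inRange(hsv,(108,120,50),(125,255,255));n,l,st,ce=cv2.connectedComponentsWithStats(blue)
i=l[160,275];p=np.argwhere(l==i)[:,::-1].astype(np.float32);X=cast(c,p,.1)[:,:2].astype(np.float32)
print("lid",cv2.minAreaRect(X*1000))
i=[j for j in range(1,n) if st[j,4]==313][0]
p=np.argwhere(l==i)[:,::-1];h=cv2.convexHull(p.astype(np.float32));e=cv2.fitEllipse(h);print("ring",e,[cast(c,e[0],z).round(4) for z in(.087,.095)])
# brass thread / dark-yellow near spindle
s=slice(200,228);t=slice(280,308);H=hsv[s,t]
b=cv2.inRange(H,(12,70,60),(35,255,255));n,l,st,ce=cv2.connectedComponentsWithStats(b)
for j in range(1,n):
    if st[j,4]>4: print(st[j],ce[j]+[280,200],cast(c,ce[j]+[280,200],.12).round(4))
# white body
w=cv2.inRange(hsv,(0,0,150),(180,60,255));print(w[190:245,258:335].sum()/255)
E
```

```text
4.0 [ 0.54776567 -0.30864181  0.23321625] [-2.66529267e+00 -1.65685140e+00  2.31879697e-03] [-6.03239196e-01  2.66541397e-01  1.15985341e+00 -3.95191984e-05
  1.71880377e+00 -1.44806987e-01] [ 0.58422895 -0.23703947  0.3776656 ]
stripe px [490.5  40.5] 2 world mm 648.099365234375 -243.97030639648438 size (0.44062599539756775, 0.0) ang 20.524292
tool yaw 63.73339003451532 shift in tool mm [102.40876742  61.26103583 -25.953527  ] tilt [-0.003  0.002 -1.   ] roll needed 43.20909804232781
lid ((643.6087646484375, 81.868896484375), (76.0538330078125, 164.31317138671875), 3.7112064361572266)
ring ((293.83062744140625, 214.2054901123047), (52.304710388183594, 52.50110626220703), 18.72797393798828) [array([[0.5035, 0.0744, 0.087 ]]), array([[0.5034, 0.074 , 0.095 ]])]
[6 0 5 3 9] [288.         200.55555556] [[0.5445 0.0899 0.12  ]]
[18  0  4  3  9] [299.66666667 200.77777778] [[0.5434 0.0547 0.12  ]]
[ 8  9 11 11 53] [293.22641509 214.0754717 ] [[0.5035 0.0745 0.12  ]]
114.0
```

Request:
arm_command --rows '[[[255,36,-34,0,8],[255,72,-68,0,16],[255,108,-101,0,24],[255,145,-135,0,32],[255,181,-169,0,40],[255,217,-202,0,48],[255,253,-236,0,56],[255,289,-270,0,60],[255,289,-270,0,60],[255,289,-270,0,60]]]'

```text
time_s: 5.25
tcp_pos: [0.4336, 0.0693, 0.2336]
orientation: [3.139, 0.104, -0.005]
ft_force: [0.2, -0.2, -1.5]
opening: 0.0128
gripper_force: 59.1
```

```bash
python3 look.py w4 wrist
```

```text
5.3 [0.4339228  0.06888845 0.23393806] [ 3.13932044  0.10176175 -0.00395889] [ 2.87295089e-02 -1.60948577e-01  1.60567928e+00 -6.35341233e-04
  1.69938043e+00  1.53463742e+00] [0.51482977 0.0742616  0.37638379]
```

View pics/w4.png

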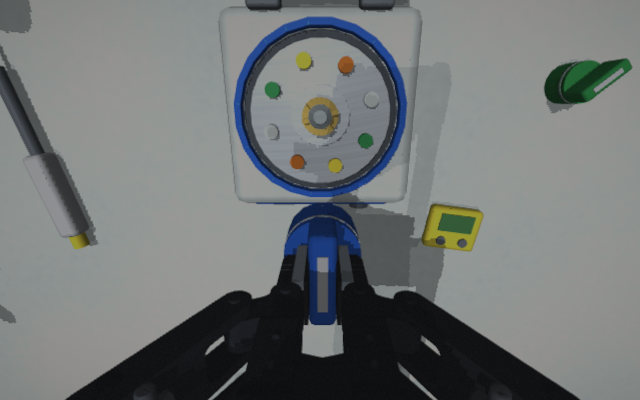

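The wrist view shows the nut held upright with its stripe at (322,284), and the spindle at (321,116) inside the blue ring. I'll measure both with the same camera.

```bash
cat > sp.py <<'E'
import sys,pickle,numpy as np,cv2
from h import *
from scipy.spatial.transform import Rotation as Ro
c=pickle.load(open(sys.argv[1],"rb"));im=c["image"];s=c["state"];hsv=cv2.cvtColor(im,cv2.COLOR_RGB2HSV)
R=Ro.from_rotvec(s["orientation"]).as_matrix();T=s["tcp_pos"]
def rep(n,X): print(n,X.round(4),"tool mm",(R.T@(X-T)*1000).round(1))
b=cv2.inRange(hsv[90:145,295:350],(12,90,60),(35,255,255))
p=np.argwhere(b)[:,::-1]+[295,90];h=cv2.convexHull(p.astype(np.float32))
(u,r)=cv2.minEnclosingCircle(h);print("brass",u,r);rep("brass z.118",cast(c,u,.118)[0])
blue=cv2.inRange(hsv,(105,120,40),(128,255,255));k=np.zeros_like(blue);k[10:198,225:415]=1
p=np.argwhere((blue&(k*255))>0)[:,::-1].astype(np.float32);e=cv2.fitEllipse(cv2.convexHull(p));print("ring",e)
for z in(.087,.098): rep("ring z%.3f"%z,cast(c,e[0],z)[0])
L=cv2.inRange(hsv[265:320,313:332],(0,0,110),(180,90,255));p=np.argwhere(L)[:,::-1]+[313,265];zs=T[2]+.023
X=cast(c,p,zs);V=np.linalg.svd(X[:,:2]-X[:,:2].mean(0))[2][0];print("stripe",len(p),p.mean(0),"ang",np.degrees(np.arctan2(V[1],V[0]))%180,"len",np.ptp(X[:,0]));rep("stripe",np.r_[(X[:,:2].max(0)+X[:,:2].min(0))/2,zs])
print("tool yaw",np.degrees(np.arctan2(R[1,0],R[0,0])),"tilt",R[:,2])
E
python3 sp.py w4.pkl
python3 - <<'E'
import pickle,cv2,numpy as np
from h import *
c=pickle.load(open("w4.pkl","rb"));hsv=cv2.cvtColor(c["image"],cv2.COLOR_RGB2HSV)
w=cv2.inRange(hsv,(0,0,150),(180,40,255));e=[]
for v in range(40,180,5):
    g=hsv[v,:,2].astype(int);e.append((v,215+np.argmax(np.diff(g[215:232])),404+np.argmin(np.diff(g[404:425]))))
e=np.array(e)
for j in(1,2):
    X=cast(c,np.c_[e[:,j],e[:,0]],.087);P=np.polyfit(X[:,0],X[:,1],1);r=X[:,1]-np.polyval(P,X[:,0]);print("edge deg",np.degrees(np.arctan(P[0])),r.std())
E
```

```text
brass (320.0, 116.0131607055664) 19.013259887695312
brass z.118 [0.5046 0.0756 0.118 ] tool mm [ 71.3  -2.2 115.8]
ring ((319.9192199707031, 106.53260040283203), (172.14207458496094, 180.39266967773438), 178.92886352539062)
ring z0.087 [0.5119 0.0764 0.087 ] tool mm [ 78.7  -2.5 146.7]
ring z0.098 [0.512  0.0763 0.098 ] tool mm [ 78.7  -2.4 135.7]
stripe 75 [322.12 267.92] ang 88.75590022606687 len 0.0034211956623547146
stripe [0.4425 0.0695 0.2569] tool mm [  8.6  -0.1 -23. ]
tool yaw 3.713170692611935 tilt [-2.49936753e-03 -7.02181587e-04 -9.99996630e-01]
edge deg -3.094581010778079 0.004190250604052804
edge deg 8.287189682825709 0.0025595666789228542
```

Run:
```python
import pickle,cv2,numpy as np
from h import *
from scipy.spatial.transform import Rotation as Ro
c=pickle.load(open("w4.pkl","rb"));s=c["state"];hsv=cv2.cvtColor(c["image"],cv2.COLOR_RGB2HSV)
R=Ro.from_rotvec(s["orientation"]).as_matrix();T=s["tcp_pos"]
L=cv2.inRange(hsv[245:325,314:331],(0,0,75),(180,110,255));n,l,st,ce=cv2.connectedComponentsWithStats(L);i=1+st[1:,4].argmax()
print(st[i]);p=(np.argwhere(l==i)[:,::-1]+[314,245]).astype(np.float32)
X=cast(c,p,T[2]+.0225);r=cv2.minAreaRect((X[:,:2]*1000).astype(np.float32));print(r)
print("stripe tool mm",R.T@(np.array([r[0][0]/1e3,r[0][1]/1e3,T[2]+.0225])-T)*1e3)
g=cv2.inRange(hsv[100:133,305:337],(90,0,60),(125,70,200));n,l,st,ce=cv2.connectedComponentsWithStats(g)
for i in range(1,n):
    if st[i,4]>30: print(st[i],ce[i]+[305,100],R.T@(cast(c,ce[i]+[305,100],.128)[0]-T)*1e3)
blue=cv2.inRange(hsv,(105,120,40),(128,255,255));n,l,st,ce=cv2.connectedComponentsWithStats(blue)
for i in range(1,n):
    if st[i,4]>800: print("blue",st[i],ce[i]); 
    if st[i,4]>800 and st[i,1]<30 and 220<st[i,0]<250:
        p=np.argwhere(l==i)[:,::-1].astype(np.float32);e=cv2.fitEllipse(cv2.convexHull(p));print(e,cast(c,e[0],.09),R.T@(cast(c,e[0],.09)[0]-T)*1e3)
```

```text
[  3  12  12  56 616]
((432.762451171875, 68.70992279052734), (30.54698944091797, 5.147285461425781), 3.5237832069396973)
stripe tool mm [ -1.22661287   0.11512523 -22.49689868]
[  4   5  22  24 410] [319.56585366 116.33658537] [ 71.36582322  -2.42598479 105.7558678 ]
blue [ 234   17  173  180 4717] [319.76574094 101.10875556]
((319.9192199707031, 106.53260040283203), (172.14207458496094, 180.39266967773438), 178.92886352539062) [[0.51191737 0.07633531 0.09      ]] [ 78.67840702  -2.45762438 143.73740774]
blue [ 257  203  127  122 4148] [321.90790743 248.87295082]
```

Spindle minus nut is about (72, -2) mm in the tool frame, and the wing angle is already aligned. I'll move over the spindle and down to just above its top.

Request:
arm_command --rows '[[[255,30,-1,0,0],[255,60,-2,0,0],[255,72,-2,0,0],[255,72,-2,20,0],[255,72,-2,40,0],[255,72,-2,60,0],[255,72,-2,60,0],[255,72,-2,60,0]]]'

```text
time_s: 6.3
tcp_pos: [0.5062, 0.0758, 0.176]
orientation: [3.14, 0.101, 0.001]
ft_force: [0.9, 0.4, -1.9]
opening: 0.013
gripper_force: 59.2
```

Run:
```python
import pickle,cv2,numpy as np
from h import *
from plant import camera,monitor
from scipy.optimize import least_squares
c=pickle.load(open("w4.pkl","rb"));hsv=cv2.cvtColor(c["image"],cv2.COLOR_RGB2HSV)
m=cv2.inRange(hsv,(105,120,40),(128,255,255));m[200:]=0
p=cv2.convexHull(np.argwhere(m)[:,::-1].astype(np.float32))[:,0];p=p[(p[:,1]<190)&(p[:,1]>14)]
X=cast(c,p,.09)[:,:2];f=least_squares(lambda v:np.hypot(*(X-v[:2]).T)-v[2],[.5,.07,.06],loss="soft_l1",f_scale=.001);print("ring wrist",f.x,len(p))
for n in("wrist","side","top"):
    k=camera(n);pickle.dump(k,open("d_%s.pkl"%n,"wb"));globals()[n]=k["image"]
s=monitor.read_state();print(s["tcp_pos"],s["ft_force"])
k=pickle.load(open("d_side.pkl","rb"));u=proj(k,[.504,.075,.15])[0].astype(int);print(u)
a=side[max(u[1]-70,0):u[1]+70,u[0]-80:u[0]+80]
cv2.imwrite("pics/e.png",np.hstack([cv2.resize(a,(400,350)),cv2.resize(wrist[120:400,160:480],(400,350))])[:,:,::-1])
```

```text
ring wrist [0.50450568 0.07585258 0.08025316] 51
[0.50657331 0.07607089 0.17660228] [-0.13086576  0.2326513  -0.87351964]
[310 170]
```

View pics/e.png

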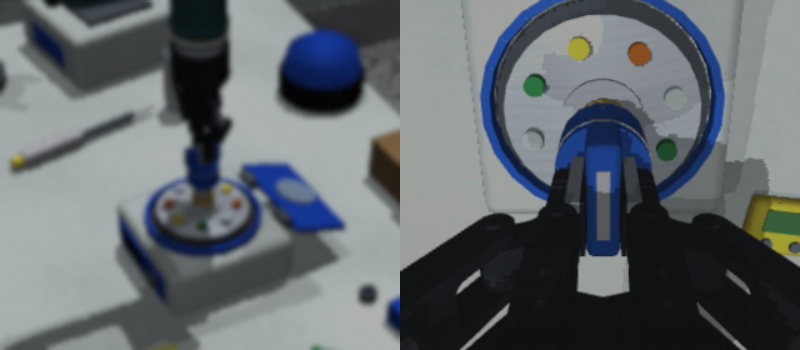

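The crops show the nut standing directly over the brass spindle in the side view, and aligned with the rotor in the wrist view. I'll descend in small steps and watch the force.

Request:
arm_command --rows '[[[255,0,0,4,0],[255,0,0,8,0],[255,0,0,12,0],[255,0,0,16,0],[255,0,0,19,0],[255,0,0,19,0]]]'

```text
time_s: 7.2
tcp_pos: [0.5057, 0.0762, 0.1559]
orientation: [3.14, 0.102, -0.001]
ft_force: [-0.4, 0.3, -0.9]
opening: 0.013
gripper_force: 59.2
```

Request:
arm_command --rows '[[[255,0,0,1,0],[255,0,0,2,0],[255,0,0,2,0]]]'

```text
time_s: 7.58
tcp_pos: [0.5059, 0.0762, 0.1543]
orientation: [3.14, 0.102, 0.0]
ft_force: [-0.3, -1.1, -1.4]
opening: 0.0128
gripper_force: 59.2
```

Request:
arm_command --rows '[[[255,0,0,1,0],[255,0,0,1,0]]]'

```text
time_s: 7.82
tcp_pos: [0.5059, 0.0762, 0.1532]
orientation: [3.14, 0.102, -0.0]
ft_force: [-0.0, -0.8, -1.1]
opening: 0.0125
gripper_force: 59.2
```

Request:
arm_command --rows '[[[255,0,0,1,0],[255,0,0,1,0]]]'

```text
time_s: 8.07
tcp_pos: [0.5061, 0.0762, 0.1527]
orientation: [3.14, 0.102, 0.001]
ft_force: [-0.3, -0.1, 0.5]
opening: 0.013
gripper_force: 59.5
```

Request:
arm_command --rows '[[[255,0,0,1,0],[255,0,0,1,0]]]'

```text
time_s: 8.32
tcp_pos: [0.5062, 0.0762, 0.1525]
orientation: [3.14, 0.102, 0.002]
ft_force: [-2.2, 0.2, 5.1]
opening: 0.0128
gripper_force: 60.1
```

Contact is at TCP z≈0.1525. I'll turn anticlockwise in steps, following the climb with light pressure.

Request:
arm_command --rows '[[[255,0,0,0,-5],[255,0,0,0,-10],[255,0,0,0,-10]]]'

```text
time_s: 8.7
tcp_pos: [0.5066, 0.077, 0.153]
orientation: [-3.118, -0.377, -0.004]
ft_force: [-1.2, 2.6, 6.4]
opening: 0.0128
gripper_force: 60.2
```

Request:
arm_command --rows '[[[255,0,0,-0.4,-5],[255,0,0,-0.4,-10],[255,0,0,-0.4,-10]]]'

```text
time_s: 9.07
tcp_pos: [0.5065, 0.0772, 0.1534]
orientation: [-3.073, -0.647, -0.005]
ft_force: [-1.9, 1.6, 5.6]
opening: 0.013
gripper_force: 60.2
```

Request:
arm_command --rows '[[[255,0,0,-0.4,-5],[255,0,0,-0.4,-8],[255,0,0,-0.4,-8]]]'

```text
time_s: 9.45
tcp_pos: [0.5063, 0.0776, 0.1538]
orientation: [-3.019, -0.86, -0.004]
ft_force: [-2.1, 3.7, 6.0]
opening: 0.013
gripper_force: 60.3
```

Request:
arm_command --rows '[[[255,0,0,-0.3,-5],[255,0,0,-0.3,-8],[255,0,0,-0.3,-8]]]'

```text
time_s: 9.82
tcp_pos: [0.5062, 0.0776, 0.1542]
orientation: [-2.952, -1.068, -0.004]
ft_force: [-2.5, 2.7, 6.3]
opening: 0.013
gripper_force: 60.3
```

Request:
arm_command --rows '[[[255,0,0,-0.4,-5],[255,0,0,-0.4,-8],[255,0,0,-0.4,-8]]]'

```text
time_s: 10.2
tcp_pos: [0.5059, 0.0777, 0.1545]
orientation: [-2.87, -1.272, -0.003]
ft_force: [-2.8, 3.0, 7.4]
opening: 0.0128
gripper_force: 60.4
```

Request:
arm_command --rows '[[[255,0,0,-0.4,-5],[255,0,0,-0.4,-8],[255,0,0,-0.4,-8]]]'

```text
time_s: 10.58
tcp_pos: [0.507, 0.0765, 0.1542]
orientation: [2.777, 1.467, 0.005]
ft_force: [1.6, 1.2, 3.2]
opening: 0.0125
gripper_force: 59.7
```

Request:
arm_command --rows '[[[255,0,0,1.5,0],[255,0,0,1.5,0]]]'

```text
time_s: 10.82
tcp_pos: [0.507, 0.0766, 0.1536]
orientation: [2.777, 1.467, 0.006]
ft_force: [0.6, 1.5, 6.9]
opening: 0.0131
gripper_force: 60.5
```

Request:
arm_command --rows '[[[255,0,0,0,-4],[255,0,0,0,-4],[255,0,0,0,-4]]]'

```text
time_s: 11.2
tcp_pos: [0.5049, 0.0761, 0.1502]
orientation: [-2.724, -1.562, 0.005]
ft_force: [-1.1, 0.8, -3.1]
opening: 0.0129
gripper_force: 59.0
```

The force vanished and z fell, so it is dropping. I'll follow it down.

Request:
arm_command --rows '[[[255,0,0,1,0],[255,0,0,2,0],[255,0,0,2,0]]]'

```text
time_s: 11.58
tcp_pos: [0.5055, 0.0763, 0.1489]
orientation: [-2.724, -1.564, 0.002]
ft_force: [-0.8, 2.3, -2.7]
opening: 0.0131
gripper_force: 58.9
```

Request:
arm_command --rows '[[[255,0,0,1,0],[255,0,0,1,0]]]'

```text
time_s: 11.82
tcp_pos: [0.506, 0.0762, 0.1485]
orientation: [2.724, 1.564, -0.0]
ft_force: [-0.5, 0.1, -2.5]
opening: 0.0132
gripper_force: 58.9
```

Request:
arm_command --rows '[[[255,0,0,1,0],[255,0,0,1,0]]]'

```text
time_s: 12.08
tcp_pos: [0.5064, 0.0761, 0.1481]
orientation: [2.724, 1.564, 0.002]
ft_force: [-0.3, 0.1, -0.7]
opening: 0.0131
gripper_force: 59.1
```

Request:
arm_command --rows '[[[255,0,0,1,0],[255,0,0,1,0]]]'

```text
time_s: 12.32
tcp_pos: [0.5062, 0.0762, 0.1469]
orientation: [2.724, 1.564, 0.001]
ft_force: [1.1, -0.4, -1.0]
opening: 0.013
gripper_force: 59.2
```

Request:
arm_command --rows '[[[255,0,0,1,0],[255,0,0,1,0],[255,0,0,1,0]]]'

```text
time_s: 12.7
tcp_pos: [0.5064, 0.0762, 0.1465]
orientation: [2.724, 1.564, 0.002]
ft_force: [-0.9, -0.4, 3.9]
opening: 0.0132
gripper_force: 59.8
```

Dropped about 8 mm to TCP z 0.1465, rim ≈7.5 mm above the seat, at 56° anticlockwise. Now I'll run it on clockwise, descending 0.52 mm per 10°.

Request:
arm_command --rows '[[[255,0,0,0.4,8],[255,0,0,0.8,16],[255,0,0,1.2,24],[255,0,0,1.6,32],[255,0,0,2.1,40],[255,0,0,2.1,40]]]'

```text
time_s: 13.45
tcp_pos: [0.5068, 0.076, 0.1446]
orientation: [3.094, 0.54, 0.004]
ft_force: [0.9, -1.5, 4.9]
opening: 0.0129
gripper_force: 59.9
```

Request:
arm_command --rows '[[[255,0,0,0.4,8],[255,0,0,0.8,16],[255,0,0,1.2,24],[255,0,0,1.6,32],[255,0,0,2.1,40],[255,0,0,2.1,40]]]'

```text
time_s: 14.2
tcp_pos: [0.5065, 0.0766, 0.1422]
orientation: [-3.093, 0.547, -0.003]
ft_force: [0.7, 0.6, 5.4]
opening: 0.0127
gripper_force: 60.0
```

```bash
python3 -c "
from plant import monitor
s=monitor.read_state();print(s['q'],s['ft_torque'],s['ft_force'])"
```

```text
[3.88897559e-02 3.70844358e-02 1.60136544e+00 6.44862893e-04
 1.50130213e+00 1.95978648e+00] [ 0.09215    -0.06817282 -0.02458278] [0.71171138 0.62060345 5.37358675]
```

Request:
arm_command --rows '[[[255,0,0,0.4,8],[255,0,0,0.8,16],[255,0,0,1.2,24],[255,0,0,1.2,24]]]'

```text
time_s: 14.7
tcp_pos: [0.5064, 0.0762, 0.141]
orientation: [-2.912, 1.178, -0.002]
ft_force: [-1.3, -0.3, 5.4]
opening: 0.013
gripper_force: 60.1
```

Request:
arm_command --rows '[[[255,0,0,-0.8,0],[0,0,0,-0.8,0],[0,0,0,-0.8,0],[0,0,0,-0.8,0],[0,0,0,-0.8,0],[0,0,0,-20,0],[0,0,0,-50,0],[0,0,0,-50,0]]]'

```text
time_s: 15.7
tcp_pos: [0.5076, 0.0763, 0.1932]
orientation: [-2.908, 1.182, -0.009]
ft_force: [-0.1, -0.8, 1.0]
opening: 0.0853
gripper_force: 0.0
```

```bash
python3 look.py w5 wrist; python3 nut.py w5.pkl .163 270 380 130 330
```

```text
15.75 [0.50660566 0.07626567 0.19134514] [-2.90923545  1.18291575 -0.00389878] [ 3.87532482e-02  1.26210869e-02  1.52769245e+00 -5.94242586e-05
  1.59858074e+00  2.38192611e+00] [0.56474672 0.01935669 0.3365713 ]
stripe px [295.52    245.33858] 1400 world mm 517.2613525390625 93.74591827392578 size (28.047237396240234, 49.39656066894531) ang 161.1915
tool yaw -44.25411919027616 shift in tool mm [ -4.62018202 -19.90192847  28.37458534] tilt [ 0.0027  0.     -1.    ] roll needed -25.445616993010532
```

View pics/w5.png

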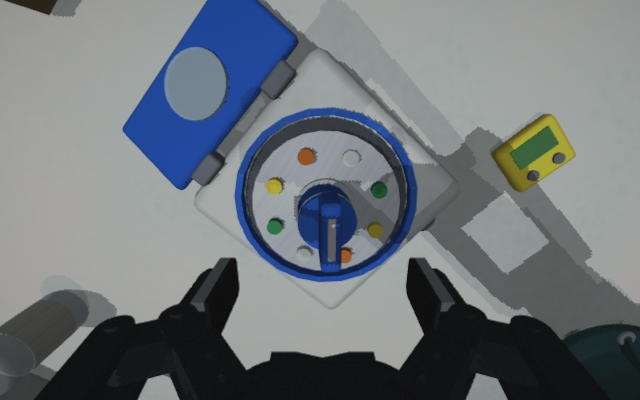

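The wrist view shows the nut upright on the spindle at (328,218), with its stripe in line with the open fingers and nothing disturbed. I'll turn the hand back half a turn and regrip.

Request:
arm_command --rows '[[[0,0,0,0,-10],[0,0,0,0,-20],[0,0,0,0,-30],[0,0,0,0,-40],[0,0,0,0,-50],[0,0,0,0,-60],[0,0,0,0,-70],[0,0,0,0,-80],[0,0,0,0,-90],[0,0,0,0,-90]]]'

```text
time_s: 17.0
tcp_pos: [0.5052, 0.0762, 0.1887]
orientation: [-2.895, -1.218, 0.004]
ft_force: [0.2, -0.3, 0.7]
opening: 0.0854
gripper_force: 0.0
```

Request:
arm_command --rows '[[[0,0,0,0,-10],[0,0,0,0,-20],[0,0,0,0,-30],[0,0,0,0,-40],[0,0,0,0,-50],[0,0,0,0,-60],[0,0,0,0,-70],[0,0,0,0,-80],[0,0,0,0,-90],[0,0,0,0,-90]]]'

```text
time_s: 18.25
tcp_pos: [0.5056, 0.0762, 0.1895]
orientation: [-1.189, -2.906, 0.001]
ft_force: [0.3, 0.3, 0.9]
opening: 0.0852
gripper_force: 0.0
```

```bash
python3 nut.py w5.pkl .164 300 355 187 272; python3 look.py w6 wrist; python3 nut.py w6.pkl .164 300 355 187 272
```

```text
stripe px [308.9978  256.84177] 455 world mm 504.9132080078125 89.68049621582031 size (13.39624309539795, 25.371620178222656) ang 156.5634
tool yaw -44.25411919027616 shift in tool mm [-10.62562815  -8.374968    27.34108202] tilt [ 0.0027  0.     -1.    ] roll needed -20.817519458830844
18.3 [0.50562479 0.07622173 0.18960211] [-1.19007385e+00 -2.90632888e+00  8.24680215e-04] [ 3.87316514e-02  1.38941272e-02  1.52987122e+00 -4.37950664e-05
  1.59899825e+00 -7.54767638e-01] [0.44832082 0.13232902 0.33252732]
stripe px [343.1864  252.28728] 456 world mm 515.8423461914062 80.51152801513672 size (18.14214324951172, 32.722633361816406) ang 111.955956
tool yaw 135.46407152813345 shift in tool mm [-4.29422675 10.24655547 25.58977137] tilt [-1.2e-03 -1.0e-04 -1.0e+00] roll needed 23.50811602276235
```

Request:
arm_command --rows '[[[0,0,0,25,0],[0,0,0,49,0],[0,0,0,49,0],[255,0,0,49,0],[255,0,0,49,0],[255,0,0,49,0],[255,0,0,49,0],[255,0,0,49,0],[255,0,0,49,0]]]'

```text
time_s: 19.42
tcp_pos: [0.5063, 0.0762, 0.1419]
orientation: [1.183, 2.909, 0.001]
ft_force: [0.2, 0.3, 2.8]
opening: 0.0126
gripper_force: 60.4
```

```bash
python3 -c "
from plant import monitor
s=monitor.read_state();print(s['q'],s['ft_torque'],s['ft_force'],s['tcp_pos'])"
```

```text
[ 3.87459699e-02  3.72563974e-02  1.60189078e+00 -7.73741745e-05
  1.50133541e+00 -7.59428299e-01] [-0.01050718  0.0283291  -0.04434878] [0.24150017 0.27990867 2.78402276] [0.50626679 0.07624304 0.1418886 ]
```

Request:
arm_command --rows '[[[255,0,0,0.6,8],[255,0,0,1.0,16],[255,0,0,1.4,24],[255,0,0,1.8,30],[255,0,0,1.8,30]]]'

```text
time_s: 20.05
tcp_pos: [0.5066, 0.0761, 0.1405]
orientation: [1.894, 2.504, 0.001]
ft_force: [0.0, -0.7, 4.5]
opening: 0.0124
gripper_force: 60.9
```

```bash
cat > st.py <<'E'
from plant import monitor
import numpy as np
from scipy.spatial.transform import Rotation as Ro
s=monitor.read_state();R=Ro.from_rotvec(s["orientation"]).as_matrix()
print("yaw",np.degrees(np.arctan2(R[1,0],R[0,0])),"q6",s["q"][5],"T",np.round(s["ft_torque"],2),"F",np.round(s["ft_force"],1),"z",s["tcp_pos"],"j6 effort",s["joint_efforts"][5])
E
python3 st.py
```

```text
yaw 105.7928869438857 q6 -0.23696651486777584 T [-0.09 -0.01 -0.09] F [ 0.  -0.7  4.5] z [0.50656104 0.07609631 0.14051247] j6 effort 0.13481098227202892
```

Request:
arm_command --rows '[[[255,0,0,0.4,8],[255,0,0,0.8,16],[255,0,0,0.8,16]]]'

```text
time_s: 20.42
tcp_pos: [0.5065, 0.0764, 0.1404]
orientation: [2.224, 2.217, 0.003]
ft_force: [-1.2, -0.1, 7.4]
opening: 0.0129
gripper_force: 61.3
```

```bash
python3 st.py
```

```text
yaw 89.80421053928647 q6 0.042096603202129525 T [ 0.2   0.32 -0.02] F [-1.2 -0.1  7.4] z [0.50646967 0.07636882 0.14040996] j6 effort 0.19190456718206406
```

Request:
arm_command --rows '[[[255,0,0,0.2,8],[255,0,0,0.4,15],[255,0,0,0.4,15]]]'

```text
time_s: 20.8
tcp_pos: [0.5064, 0.0764, 0.1404]
orientation: [2.495, 1.908, 0.003]
ft_force: [-2.6, 0.7, 9.1]
opening: 0.0126
gripper_force: 61.6
```

```bash
python3 st.py
```

```text
yaw 74.80407460039662 q6 0.30394619006529167 T [ 0.15  0.36 -0.1 ] F [-2.6  0.7  9.1] z [0.50641978 0.07640382 0.14036299] j6 effort 0.08338436018675566
```

Request:
arm_command --rows '[[[255,0,0,0.2,8],[255,0,0,0.2,12],[255,0,0,0.2,12]]]'

```text
time_s: 21.18
tcp_pos: [0.5063, 0.0762, 0.1403]
orientation: [2.68, 1.637, 0.003]
ft_force: [-3.0, -1.0, 9.7]
opening: 0.0127
gripper_force: 61.7
```

```bash
python3 st.py
```

```text
yaw 62.82651088482627 q6 0.5129596528512317 T [ 0.09  0.43 -0.08] F [-3.  -1.   9.7] z [0.50633587 0.07622852 0.14033779] j6 effort 0.03108745557256043
```

The height is constant at 0.1404, so the rim is on the seat and the thread play is being taken up. I'll keep turning until it comes up tight.

Request:
arm_command --rows '[[[255,0,0,0,6],[255,0,0,0,12],[255,0,0,0,12]]]'

```text
time_s: 21.55
tcp_pos: [0.5064, 0.0755, 0.1403]
orientation: [2.836, 1.346, 0.002]
ft_force: [-2.4, -2.8, 10.3]
opening: 0.013
gripper_force: 61.6
```

```bash
python3 st.py
```

```text
yaw 50.78662341089603 q6 0.7227253743586879 T [-0.16  0.38 -0.16] F [-2.4 -2.8 10.3] z [0.50637638 0.07552409 0.14029921] j6 effort -0.006321144173853099
```

Request:
arm_command --rows '[[[255,0,0,0,5],[255,0,0,0,10],[255,0,0,0,10]]]'

```text
time_s: 21.92
tcp_pos: [0.5061, 0.0748, 0.1402]
orientation: [2.941, 1.094, 0.001]
ft_force: [-4.7, -5.0, 10.2]
opening: 0.0129
gripper_force: 61.6
```

```bash
python3 st.py
```

```text
yaw 40.799193986589536 q6 0.8967223055244002 T [-0.47  0.38  0.01] F [-4.7 -5.  10.2] z [0.50614704 0.07476814 0.1402094 ] j6 effort 0.1351318135857582
```

Request:
arm_command --rows '[[[255,0,0,0,4],[255,0,0,0,8],[255,0,0,0,8]]]'

```text
time_s: 22.3
tcp_pos: [0.5059, 0.0746, 0.1402]
orientation: [3.01, 0.887, 0.0]
ft_force: [-5.3, -4.7, 9.7]
opening: 0.0127
gripper_force: 61.8
```

```bash
python3 st.py
python3 - <<'E'
from plant import camera
import cv2,pickle,numpy as np
from h import *
k=camera("side");w=camera("wrist");pickle.dump(w,open("w7.pkl","wb"));u=proj(k,[.504,.075,.12])[0].astype(int)
cv2.imwrite("pics/f.png",np.hstack([cv2.resize(k["image"][u[1]-40:u[1]+40,u[0]-40:u[0]+40],(400,400),interpolation=cv2.INTER_CUBIC),cv2.resize(w["image"][150:350,220:420],(400,400))])[:,:,::-1])
E
```

```text
yaw 32.85687763195301 q6 1.0353697808295756 T [-0.58  0.4   0.39] F [-5.3 -4.7  9.7] z [0.50591843 0.07461134 0.14017806] j6 effort 0.42185990139842033
```

View pics/f.png

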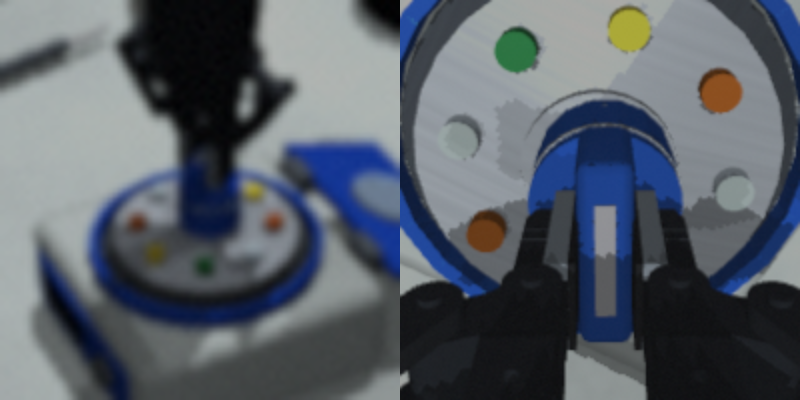

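The crops show the skirt down on the rotor with no gap and the wing square in the fingers. Torque is rising, so I'll tighten a little more.

Request:
arm_command --rows '[[[255,0,0,0,4],[255,0,0,0,4]]]'

```text
time_s: 22.65
tcp_pos: [0.5058, 0.0745, 0.1402]
orientation: [3.038, 0.783, -0.0]
ft_force: [-5.7, -5.4, 10.6]
opening: 0.0125
gripper_force: 62.1
```

```bash
python3 st.py
```

```text
yaw 28.90950177655518 q6 1.1043411090927797 T [-0.57  0.44  0.68] F [-5.7 -5.4 10.6] z [0.50582679 0.07450768 0.14018958] j6 effort 0.7463126443326473
```

Request:
arm_command --rows '[[[255,0,0,0,4],[255,0,0,0,4]]]'

```text
time_s: 22.9
tcp_pos: [0.5059, 0.0746, 0.1402]
orientation: [3.065, 0.674, 0.001]
ft_force: [-5.6, -5.7, 10.6]
opening: 0.0127
gripper_force: 61.7
```

```bash
python3 st.py
```

```text
yaw 24.797031033059703 q6 1.1759561796081395 T [-0.51  0.37 -0.03] F [-5.6 -5.7 10.6] z [0.50589685 0.07463771 0.14018402] j6 effort 0.0830530165694654
```

Request:
arm_command --rows '[[[255,0,0,0,4],[255,0,0,0,4]]]'

```text
time_s: 23.15
tcp_pos: [0.5057, 0.0744, 0.1402]
orientation: [3.085, 0.571, -0.0]
ft_force: [-6.0, -6.1, 10.8]
opening: 0.0126
gripper_force: 63.7
```

```bash
python3 st.py
```

```text
yaw 20.961932275646138 q6 1.2431207332787808 T [-0.65  0.57  1.01] F [-6.  -6.1 10.8] z [0.50571704 0.07439437 0.14017904] j6 effort 1.11162431538105
```

Request:
arm_command --rows '[[[255,0,0,0,4],[255,0,0,0,4]]]'

```text
time_s: 23.4
tcp_pos: [0.5055, 0.0742, 0.1401]
orientation: [3.103, 0.46, -0.001]
ft_force: [-6.9, -8.0, 10.1]
opening: 0.0125
gripper_force: 61.8
```

```bash
python3 st.py
python3 - <<'E'
from plant import camera
import pickle,cv2,numpy as np
from h import *
a=pickle.load(open("w7.pkl","rb"));b=camera("wrist")
for c in(a,b):
    hsv=cv2.cvtColor(c["image"],cv2.COLOR_RGB2HSV)
    L=cv2.inRange(hsv[245:325,314:331],(0,0,75),(180,110,255));n,l,st,ce=cv2.connectedComponentsWithStats(L);i=1+st[1:,4].argmax()
    p=(np.argwhere(l==i)[:,::-1]+[314,245]).astype(np.float32);print(st[i],cv2.minAreaRect(p))
E
```

```text
yaw 16.85862701105594 q6 1.3145911499065168 T [-0.81  0.51  0.32] F [-6.9 -8.  10.1] z [0.50545215 0.07416464 0.14013263] j6 effort 0.3584391809999943
[  3   8  11  56 606] ((322.0, 280.5), (55.0, 10.0), 90.0)
[  3   8  12  56 614] ((322.5, 280.5), (55.0, 11.0), 90.0)
```

```bash
cat > ang.py <<'E'
from plant import camera
import pickle,cv2,numpy as np
b=camera("wrist")
for c in(pickle.load(open("w4.pkl","rb")),pickle.load(open("w7.pkl","rb")),b):
    g=c["image"].astype(float);v=np.arange(262,308);u=np.arange(311,334)
    w=g[262:308,311:334,0].copy();w=np.clip(w-40,0,None)   # red: white stripe over blue
    w[:,(u<315)|(u>329)]=0
    m=(w*u).sum(1)/w.sum(1);P=np.polyfit(v,m,1);print(np.degrees(np.arctan(P[0])).round(2),np.std(m-np.polyval(P,v)).round(2),m.mean())
E
python3 ang.py
```

```text
-0.07 0.08 322.2247513543766
0.3 0.07 322.1768473878304
0.35 0.12 322.2885222957971
```

Request:
arm_command --rows '[[[255,0,0,0,4],[255,0,0,0,8],[255,0,0,0,8]]]'

```text
time_s: 23.88
tcp_pos: [0.5053, 0.0741, 0.1402]
orientation: [3.128, 0.241, -0.001]
ft_force: [-8.4, -5.9, 11.4]
opening: 0.0125
gripper_force: 62.0
```

```bash
python3 st.py;python3 ang.py
```

```text
yaw 8.79376686560671 q6 1.4552000624559054 T [-0.87  0.57  0.03] F [-8.4 -5.9 11.4] z [0.50525545 0.07413546 0.14018031] j6 effort 0.07782034808769822
-0.07 0.08 322.2247513543766
0.3 0.07 322.1768473878304
-0.24 0.11 322.3031029227548
```

Request:
arm_command --rows '[[[255,0,0,-1.5,0],[255,0,0,-3,0],[255,0,0,-3,0]]]'

```text
time_s: 24.3
tcp_pos: [0.5051, 0.074, 0.1402]
orientation: [3.128, 0.241, -0.004]
ft_force: [-2.2, -6.6, 0.1]
opening: 0.013
gripper_force: 60.4
```

Request:
arm_command --rows '[[[255,0,0,-1,0],[255,0,0,-2,0],[255,0,0,-2,0]]]'

```text
time_s: 24.68
tcp_pos: [0.5049, 0.074, 0.1403]
orientation: [3.128, 0.241, -0.006]
ft_force: [1.0, -6.4, -5.7]
opening: 0.0124
gripper_force: 59.4
```

```bash
python3 st.py
```

```text
yaw 8.797316115053269 q6 1.4547885034839916 T [-0.8  -0.62  0.09] F [ 1.  -6.4 -5.7] z [0.50493736 0.07401425 0.14026018] j6 effort 0.1073603262193501
```

Request:
arm_command --rows '[[[255,0,0,1.5,4],[255,0,0,1.5,4]]]'

```text
time_s: 24.92
tcp_pos: [0.5048, 0.0738, 0.1402]
orientation: [3.133, 0.137, -0.006]
ft_force: [-1.8, -6.8, -0.5]
opening: 0.0122
gripper_force: 68.3
```

```bash
python3 st.py;python3 ang.py|tail -1
```

```text
yaw 5.017140588618274 q6 1.5212264181039155 T [-0.96  0.08  1.47] F [-1.8 -6.8 -0.5] z [0.50476859 0.07380739 0.14023962] j6 effort 1.5388843417167664
2.6 0.13 322.4748866917177
```

Request:
arm_command --rows '[[[255,0,0,0,4],[255,0,0,0,4]]]'

```text
time_s: 25.22
tcp_pos: [0.5044, 0.074, 0.1404]
orientation: [3.136, 0.026, -0.007]
ft_force: [-2.0, -5.5, 1.5]
opening: 0.0126
gripper_force: 60.9
```

```bash
python3 st.py;python3 ang.py|tail -1
```

```text
yaw 0.933826786225923 q6 1.5926916740712538 T [-1.09  0.4   0.55] F [-2.  -5.5  1.5] z [0.50441099 0.0740394  0.1404423 ] j6 effort 0.689966194331646
0.7 0.07 322.2032969532333
```

The nut is tight: torque reaches 1.5 Nm, there is no axial play, and the rim is on the seat. I'll let go and retreat.

Request:
arm_command --rows '[[[0,0,0,0,0],[0,0,0,0,0],[0,0,0,0,0],[0,0,0,0,0],[0,0,0,-20,0],[0,0,0,-60,0],[0,-40,0,-90,0],[0,-80,0,-90,0],[0,-80,0,-90,0]]]'

```text
time_s: 26.4
tcp_pos: [0.4245, 0.0754, 0.2325]
orientation: [-3.141, -0.021, -0.003]
ft_force: [-0.9, -0.7, 0.0]
opening: 0.0847
gripper_force: 0.0
```

```bash
python3 st.py; python3 look.py w8 wrist
python3 - <<'E'
from plant import camera
import cv2,pickle,numpy as np
from h import *
k=camera("side");u=proj(k,[.504,.075,.12])[0].astype(int)
w=cv2.imread("pics/w8.png")
cv2.imwrite("pics/g.png",np.hstack([cv2.resize(k["image"][u[1]-50:u[1]+50,u[0]-50:u[0]+50,::-1],(400,400),interpolation=cv2.INTER_CUBIC),cv2.resize(w[0:300,170:470],(400,400))]))
E
```

```text
yaw 0.7736267517092996 q6 1.601402104829264 T [ 0.03 -0.03  0.01] F [-0.9 -0.7  0. ] z [0.42453408 0.07540686 0.23253028] j6 effort 0.004436471499502659
26.45 [0.4256078  0.07531728 0.23211014] [-3.14149303 -0.0207877  -0.00318635] [ 4.38569981e-02 -1.80553349e-01  1.62593652e+00 -4.66641315e-05
  1.69418129e+00  1.60141345e+00] [0.50522111 0.0759375  0.37570417]
```

View pics/g.png

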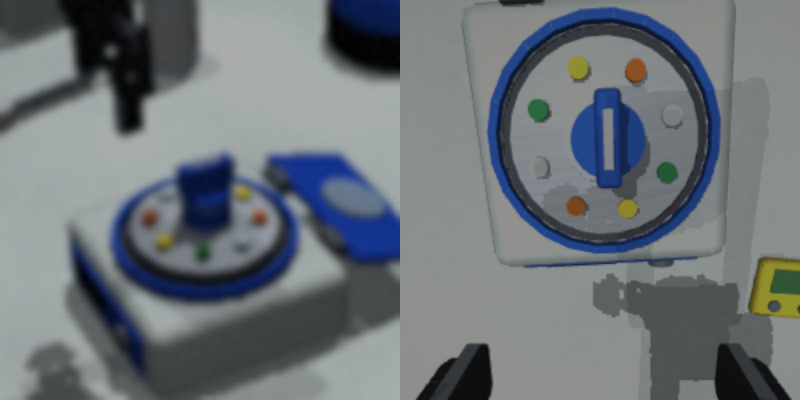

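The nut stands square at (608,138) in the wrist crop, its skirt flat on the rotor seat. The hand is clear and nothing else has moved.

```bash
python3 -c "
from plant import job
print(job.hand_in())"
```

```text
the job is handed in; nothing more can be done
None
```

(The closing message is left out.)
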